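# Clamp a foam cake dummy in the ratchet bench clamp

### The job

Stand the square white foam cake dummy upright on the wooden bed of the bench clamp, between the two jaws and lined up with them, and let go of it. Then pump the clamp's trigger until it stops short of home because the sliding jaw presses the dummy firmly against the end jaw, without crushing the foam, and finish while still holding the trigger squeezed, so that the dummy stays gripped. Move the sliding jaw only by its trigger, and leave the other things on the bench where they are.

Things in the scene. Friction and masses are not known exactly. Their poses are not given: they have to be found in the camera images.
- square_dummy: loose square block of white hard foam (a cake dummy), 56 x 56 mm and 70 mm high, about 40 g; origin at the centre of its underside, x and y along its sides, z up. More than 80 N of clamping crushes it.
- clamp: ratchet clamp screwed to the bench. Origin on the bench; x is the clamping direction (handle at -x, end jaw at +x), z up. Wooden bed 90 mm wide, x = -170 to 105 mm, top 20 mm above the bench. Grey head at x = -115 to -81 mm, up to 88 mm above the bench, and on it an upright black handle; the trigger stands behind the handle.
- end_jaw: fixed grey jaw on the bed, 60 mm wide, 15 mm thick, top 85 mm above the bench; origin at the foot of its inner face, on the bed top, at x = 70 mm of the clamp; axes as the clamp's. The dummy gets pressed on this face.
- jaw: sliding jaw: grey plate 50 x 50 mm on a toothed rod along the clamp's x axis, which sticks out behind the trigger (highest point: plate top 83 mm, rod 62 mm, end knob 65 mm above the bench). Origin on the rod axis, 53 mm above the bench, at the face of the unloaded pad; axes as the clamp's. Starts 85 to 105 mm from the end jaw; 8 mm ratchet steps, about 5 N of drag.
- pad: black rubber pad 44 x 44 mm on the front of the sliding jaw, on springs of 3 N per mm: when it presses on something it goes back towards the jaw by up to 16 mm (48 N), then it is hard. Origin on its face, 53 mm above the bench, at the jaw's origin when unloaded; axes as the clamp's.
- trigger: black upright lever behind the handle. Origin on its hinge, 15 mm above the bench at x = -135 mm of the clamp; swings about the clamp's y axis. Released, its axes are parallel to the clamp's and it leans back from the handle by 0.16 rad; squeezed home it has turned by 0.32 rad towards the handle. Springs back by itself in about 0.5 s.
- trigger_mid (a point): point in the middle of the trigger's paddle, 119 mm above the bench. Paddle 10 mm thick along the clamp's x, 26 mm wide, from 84 to 146 mm above the bench. A full squeeze moves it 33 mm towards the handle (spring 3 to 6 N) and the jaw 8 to 16 mm; then release it fully and squeeze again. Pressing on the paddle with 15 N clamps with about 15 N, 20 N with 20 to 30 N, 30 N with 45 N; 40 N may crush. A trigger that goes all the way home has not gripped firmly yet.
- handle_mid (a point): point in the middle of the fixed handle, 120 mm above the bench. Handle 12 mm thick along the clamp's x, 26 mm wide, from 88 to 146 mm above the bench. At this height handle and trigger together measure about 62 mm (66 mm at their tops) released and 28 mm squeezed home; squeeze them along the clamp's x with one finger before and one behind, or push the trigger alone.
- round_dummy: bystander: loose round foam dummy, 60 mm across, 50 mm high; origin at the centre of its underside
- nozzle: bystander: small steel piping nozzle, a cone 34 mm across and 50 mm high; origin at the centre of its underside
- bowl: bystander: steel bowl, 120 mm across, 50 mm high; origin at the centre of its underside
Things that resemble listed ones, but are neither listed nor needed, are in the scene too. What is shaped like the square_dummy but purple or red is not meant.

How it is judged:
By the outcome, as a careful person would: the job done as asked, in the order asked, and still so for the second after the job is handed in, while the arm keeps its last pose, push and grip.
It also fails if it takes over 54 s, if anything falls off the work surface, if the arm or the gripper's body presses on something with over 40 N, if the wrist force passes 120 N, or if a joint passes its speed limit or range.

### The arm

A 6-joint arm with a two-finger parallel gripper is mounted at the origin on the work surface. World frame = base frame: x ahead of the robot, y to its left, z up, the work surface at z = 0. Lengths are in mm, angles in rad, forces in N, time in s.
With the tool pointing down it reaches from about 350 to 975 mm from the base axis. Payload 7.1 kg.
Tool frame: the origin (TCP) lies between the finger pads; the fingertips stand 17 mm ahead of it and the grasp point (between the pads) lies 2 mm behind it (tip_reach is the y of the fingertips in the tool frame, in mm); y points along the fingers, x is the direction in which the jaws open and shut, and the axes are right-handed (so a half turn about y gives the same grasp; the last joint's range is limited). The gripper opens to 88 mm and grips with 3 to 60 N. Pads are 20 mm wide; open, the fingers measure 115 mm over their backs; the gripper's body (75 mm by 178 mm) begins 61 mm behind the grasp point.
Start: joints at [-1.33, 0.423, 1.63, -0, 1.089, -0.019], TCP at [160.573, -604.004, 239.675] pointing down, gripper open.
Joint ranges: [-3, 3], [-0.9, 2.11], [0.09, 2.58], [-1.31, 4.45], [0.11, 2.69], [-2.54, 2.54]. Speed limits (rad/s): [2.39, 2.39, 3.01, 3.14, 3.14, 3.14].

### API

Orientations are given as a rotation vector (axis times angle).
In Python, from workcell import get_obs, get_image, camera_model, close_job, silhouettes, tip_of, tip_reach gives the robot as it stands. The module is installed in compiled form; this text tells all that it offers.
- The arm moves only by the tool arm_command, never from a script. Its argument "targets" is a list of rows, each a list of 4 numbers: the shift along the tool's x, y, z in mm, then the turn about the tool's y in rad. A call has 1 to 20 rows; each row shifts and turns the commanded pose from where the row before left it, along the tool's axes as they then stand; what a row does not reach is not made up. A row lasts 1/12 s, in which the tool goes at most 41.7 mm and 7.16 degrees, less where a joint would pass 70% of its speed; a pose out of reach is approached as far as the arm can. A call is refused whole if a number of a shift passes 41.7 or a number of a turn 0.125, either way. A call with a gripper value outside its range is refused whole. "gripper" is the opening in per cent of the stroke, from 0 (shut) to 100 (fully open), set as the call begins (left out, the last holds). The fingers move at their own pace and stop on an object; the grip force is fixed at half the most. Time passes only in rows, so rows that do not move let the fingers close. It gives the time, the measured TCP pose, the force and the opening at its end, in the units of the state.
- get_obs(): the state, without advancing time (a new reading comes with each control period).
- get_image(name): name is "scene" or "top"; returns the picture (480x640x3 uint8, blue, green, red); there is no depth.
- camera_model(name): a dict with "mtx" (3x3 intrinsics, pixels), "position" and "orientation" of the camera in the world. Camera axes: x right, y up, looking along -z (the intrinsics and any distortion apply to the point x, -y, -z); pixel columns grow to the right and rows downward; lengths in mm; the calibration is good to about 2 mm. A picture is of the moment at which its call begins. camera_model takes no time and is no camera call.
- close_job(): hands the job in, once; it reports no verdict.
Trained networks look in the newest picture that a camera, given by its name, has taken for a name from the list of things; names that differ only in an ending like _2 or _b are one class to them, and where a whole thing is asked for, a point or a joint stands for the part that bears it (a point fixed in the world has none). Each returns a list of dicts, best first, with "conf" (0 to 1); they miss things now and then, are a little off and sometimes report something else, mostly with a low value. They report only what shows in the picture. A call takes as long as a camera call. They do not tell look-alikes from the thing itself.
- silhouettes(camera, thing): "pixels" (480x640 bool, what is visible of it) and "at" ([column, row] in pixels, amid what is visible of it).
- tip_of(camera, thing): "at" ([column, row] in pixels: a listed point, or the origin of a listed thing).
The state is a dict: "t": time; "qpos": joint angles; "qvel": joint speeds; "joint_torque": joint torques, N m; "ee_pos": TCP position; "orientation": TCP orientation; "ft_force": force on the tool from outside, world axes, zero at the start; "moment": the same for the moment, N m; "width": finger opening in mm.
Only numpy, scipy, OpenCV 4.12 (cv2) and the standard library are available. Lean on these libraries where they do the work, as an engineer would, in place of code of your own. Each camera call takes 0.05 s, during which the arm holds its last target. There are 200 camera calls.

## Working session

There is one attempt and no reset: what is moved stays moved. The work goes in short steps, Python scripts to look and compute and a tool call to move; the robot and the scene stay as the last step left them, time stands still between calls to the robot, and variables do not carry over. Pictures are saved under pics/ and viewed, about 8 in all and at most 12, crops included, and the job is handed in when it is done.

Besides the shell and the picture viewer there is one more tool, called after "Request:" by a JSON object that holds its "op" and its "data", one argument or row to a line. arm_command: Moves the arm, as the interface text tells. Its arguments: {"type":"object","properties":{"targets":{"type":"array","items":{"type":"array","items":{"type":"number"}}},"gripper":{"type":"number"}},"required":["targets"]}

```bash
mkdir -p pics; cat > h.py <<'E'
import numpy as np, cv2
from scipy.spatial.transform import Rotation as R
from workcell import *
np.set_printoptions(precision=1,suppress=True)
def rot(o):
    o=np.array(o,float)
    if o.shape==(3,3): return o
    return R.from_rotvec(o).as_matrix() if o.size==3 else R.from_quat(o).as_matrix()
def cam(n):
    m=camera_model(n); return np.array(m["mtx"]),np.array(m["position"],float),rot(m["orientation"]),m
def ray(n,p):
    K,c,r,m=cam(n)
    d=m.get("distortion",m.get("dist"))
    if d is not None: u=cv2.undistortPoints(np.array([[p]],float),K,np.array(d,float))[0,0]
    else: u=(np.linalg.inv(K)@[p[0],p[1],1])[:2]
    return c,r@np.array([u[0],-u[1],-1.])
def at_z(n,p,z):
    c,d=ray(n,p); return c+d*(z-c[2])/d[2]
def tri(p1,p2):
    A=[];b=[]
    for n,p in (("scene",p1),("top",p2)):
        c,d=ray(n,p); d/=np.linalg.norm(d); P=np.eye(3)-np.outer(d,d); A.append(P); b.append(P@c)
    return np.linalg.lstsq(np.vstack(A),np.hstack(b),rcond=None)[0]
def proj(n,X):
    K,c,r,m=cam(n); q=r.T@(np.array(X,float)-c); q=np.array([q[0],-q[1],-q[2]])
    d=m.get("distortion",m.get("dist"))
    return cv2.projectPoints(q[None],np.zeros(3),np.zeros(3),K,None if d is None else np.array(d,float))[0].ravel()
E
python3 - <<'E'
from h import *
o=get_obs(); print({k:np.round(v,3) for k,v in o.items()}); print(tip_reach if not callable(tip_reach) else tip_reach())
for n in("scene","top"):
    cv2.imwrite(f"pics/{n}0.png",get_image(n)); print(n,camera_model(n))
for n in("scene","top"):
    for t in("square_dummy","round_dummy","nozzle","bowl","clamp","end_jaw","jaw","pad","trigger","trigger_mid","handle_mid"):
        print(n,t,[(np.round(d["at"]),round(d["conf"],2)) for d in tip_of(n,t)][:4])
    print([(d["at"],d["conf"],d["pixels"].sum()) for d in silhouettes(n,"square_dummy")])
E
```

```text
{'t': np.float64(0.0), 'qpos': array([-1.3,  0.4,  1.6, -0. ,  1.1, -0. ]), 'qvel': array([ 0., -0., -0.,  0., -0., -0.]), 'joint_torque': array([ -0. , -54.5, -27.4,   0.1,   0. ,  -0. ]), 'ee_pos': array([ 160.4, -603.5,  238.9]), 'orientation': array([-1.3,  1. , -1. ]), 'ft_force': array([ 0.1, -0.6, -0.2]), 'moment': array([ 0.,  0., -0.]), 'width': np.float64(88.069)}
17.0
scene {'mtx': array([[443.8,   0. , 323.5],
       [  0. , 443.8, 243.7],
       [  0. ,   0. ,   1. ]]), 'position': array([1255. ,  333.2,  619.4]), 'orientation': array([0.6, 1. , 1.9])}
top {'mtx': array([[608.3,   0. , 315.2],
       [  0. , 608.3, 241.3],
       [  0. ,   0. ,   1. ]]), 'position': array([ 262.4,  -28.6, 1824.6]), 'orientation': array([ 0.1, -0.1, -1.6])}
scene square_dummy [(array([271., 247.]), 0.95), (array([190., 278.]), 0.94), (array([198., 232.]), 0.91), (array([224., 248.]), 0.83)]
scene round_dummy [(array([221., 302.]), 0.8)]
scene nozzle [(array([160., 243.]), 0.63)]
scene bowl [(array([523., 281.]), 0.98), (array([391., 270.]), 0.47)]
scene clamp [(array([380., 289.]), 0.89),
[... 677 characters left out ...]
)]
top round_dummy [(array([368., 191.]), 0.72)]
top nozzle [(array([462., 225.]), 0.61)]
top bowl [(array([177., 320.]), 0.89)]
top clamp [(array([272., 260.]), 0.66)]
top end_jaw [(array([296., 251.]), 0.44)]
top jaw [(array([266., 262.]), 0.61)]
top pad [(array([264., 260.]), 0.57)]
top trigger [(array([179., 320.]), 0.47), (array([226., 272.]), 0.43)]
top trigger_mid [(array([219., 268.]), 0.5)]
top handle_mid [(array([232., 265.]), 0.89), (array([178., 322.]), 0.37), (array([462., 222.]), 0.34)]
[([414.4, 243.3], 0.74, np.int64(444)), ([445.5, 256.4], 0.63, np.int64(477)), ([404.5, 197.2], 0.6, np.int64(507)), ([379.4, 266.5], 0.56, np.int64(410)), ([421.9, 285.9], 0.56, np.int64(446))]
```

View pics/scene0.png

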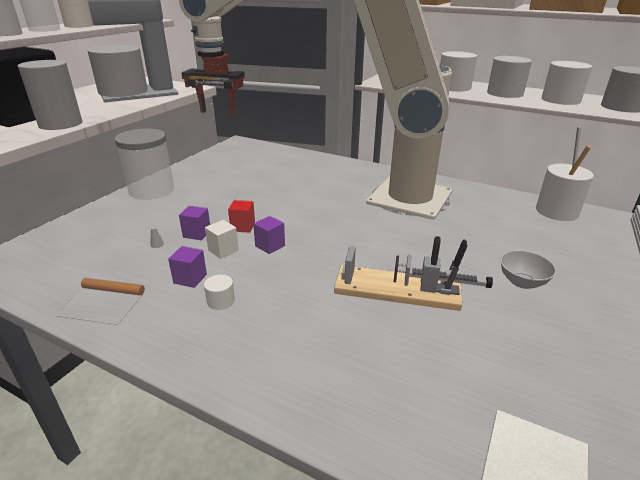

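View pics/top0.png

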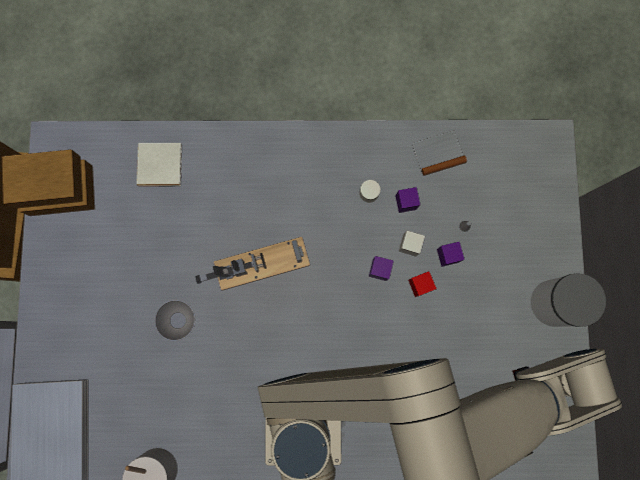

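The only candidates for the square dummy are white at scene (222,240) / top (413,242), purple at scene (195,222), (269,234) and (187,267), and red at scene (242,216). The white one matches the description. The bowl, nozzle and round dummy stand clear of the clamp.

```bash
python3 - <<'E'
from h import *
from scipy.optimize import minimize
S=get_image("scene");T=get_image("top");I={"scene":S,"top":T}
near={"scene":(222,240),"top":(413,242)}
M={}
for n in I:
    ds=silhouettes(n,"square_dummy"); d=min(ds,key=lambda d:np.hypot(*(np.array(d["at"])-near[n]))); M[n]=d["pixels"]
    print(n,d["at"],d["pixels"].sum(), I[n][d["pixels"]].mean(0))
def hull(n,X):
    im=np.zeros((480*4,640*4),np.uint8); p=np.array([proj(n,x) for x in X])
    cv2.fillConvexPoly(im,cv2.convexHull(np.round((p*4+1.5)).astype(np.int32)),1); return cv2.resize(im.astype(np.float32),(640,480),interpolation=cv2.INTER_AREA)
def box(x,y,a,z0=0,s=28,h=70):
    c,sn=np.cos(a),np.sin(a); return [(x+c*u-sn*v,y+sn*u+c*v,z) for u in(-s,s) for v in(-s,s) for z in(z0,z0+h)]
def cost(p,ns=("scene","top")):
    r=0
    for n in ns:
        h=hull(n,box(p[0],p[1],p[2]/30)); r+=np.abs(h-M[n]).sum()/M[n].sum()
    return r
x0=at_z("top",near["top"],60)
best=min((minimize(cost,[x0[0],x0[1],a*30],method="Nelder-Mead",options=dict(initial_simplex=[[x0[0],x0[1],a*30],[x0[0]+10,x0[1],a*30],[x0[0],x0[1]+10,a*30],[x0[0],x0[1],a*30+5]])) for a in(0,.4,.8,1.2)),key=lambda r:r.fun)
print("dummy",best.x[:2],best.x[2]/30,best.fun)
for a in M:
    print(a,minimize(cost,best.x,args=((a,),),method="Nelder-Mead").x/[1,1,30])
# top height from two views: silhouettes' centres
print("tri",tri(*[M[n].nonzero()[::-1] and np.mean(np.argwhere(M[n])[:,::-1],0) for n in("scene","top")]))
# clamp
res={}
for t in("clamp","end_jaw","jaw","pad","trigger","trigger_mid","handle_mid"):
    a=tip_of("scene",t);b=tip_of("top",t)
    if a and b:
        P=tri(a[0]["at"],b[0]["at"]);print(t,P,"reproj",proj("scene",P)-a[0]["at"])
hsv=cv2.cvtColor(T,cv2.COLOR_BGR2HSV); w=((hsv[...,0]>8)&(hsv[...,0]<28)&(hsv[...,1]>70)&(hsv[...,2]>90)).astype(np.uint8)
w[:, :200]=0;w[:,320:]=0;w[:225]=0;w[300:]=0
r=cv2.minAreaRect(np.argwhere(w)[:,::-1].astype(np.float32)); bp=cv2.boxPoints(r); W=np.array([at_z("top",p,20) for p in bp]); print("bed",W[:,:2],W.mean(0))
e=[W[1]-W[0],W[2]-W[1]]; print([(np.linalg.norm(v),np.arctan2(v[1],v[0])) for v in e])
cv2.imwrite("pics/c1.png",np.hstack([cv2.resize(S[190:320,150:300],None,fx=2.6,fy=2.6,interpolation=2)[:338,:390],cv2.resize(S[220:350,325:475],None,fx=2.6,fy=2.6,interpolation=2)]))
cv2.imwrite("pics/c2.png",np.hstack([cv2.resize(T[225:300,190:320],None,fx=4,fy=4,interpolation=2),cv2.resize(T[215:290,360:430],None,fx=4,fy=4,interpolation=2)]))
E
```

```text
scene [224.0, 237.5] 961 [149.4 157.3 163.6]
top [412.4, 242.8] 459 [139.8 152.9 153.7]Traceback (most recent call last):
  File "<stdin>", line 20, in <module>
  File "<stdin>", line 20, in <genexpr>
    res = _minimize_neldermead(fun, x0, args, callback, bounds=bounds,
                               **options)
    fsim[j] = func(sim[j])
              ~~~~^^^^^^^^
    fx = function(np.copy(x), *(wrapper_args + args))
  File "<stdin>", line 17, in cost
  File "<stdin>", line 10, in hull
  File "h.py", line 25, in proj
    K,c,r,m=cam(n); q=r.T@(np.array(X,float)-c); q=np.array([q[0],-q[1],-q[2]])
            ~~~^^^
  File "h.py", line 10, in cam
    m=camera_model(n); return np.array(m["mtx"]),np.array(m["position"],float),rot(m["orientation"]),m
ValueError: time passes only in moves, steps and waits
```

```bash
python3 - <<'E'
s=open("h.py").read()
s=s.replace("def cam(n):\n    m=camera_model(n);","_C={}\ndef cam(n):\n    if n not in _C: _C[n]=camera_model(n)\n    m=_C[n];")
s+='''
from scipy.optimize import minimize
def hull(n,X,f=4):
    im=np.zeros((480*f,640*f),np.uint8); p=np.array([proj(n,x) for x in X])
    cv2.fillConvexPoly(im,cv2.convexHull(np.round((p*f+1.5)).astype(np.int32)),1); return cv2.resize(im.astype(np.float32),(640,480),interpolation=cv2.INTER_AREA)
def box(x,y,a,z0=0,s=28,h=70):
    c,sn=np.cos(a),np.sin(a); return [(x+c*u-sn*v,y+sn*u+c*v,z) for u in(-s,s) for v in(-s,s) for z in(z0,z0+h)]
def fit(M,x0,angs=(0,.4,.8,1.2),z0=0):
    def cost(p): return sum(np.abs(hull(n,box(p[0],p[1],p[2]/30,z0))-M[n]).sum()/M[n].sum() for n in M)
    def one(a):
        q=np.array([x0[0],x0[1],a*30]); return minimize(cost,q,method="Nelder-Mead",options=dict(maxfev=120,initial_simplex=[q,q+[10,0,0],q+[0,10,0],q+[0,0,5]]))
    b=min(map(one,angs),key=lambda r:r.fun); return b.x/[1,1,30],b.fun
def mask(n,near,t="square_dummy"):
    d=min(silhouettes(n,t),key=lambda d:np.hypot(*(np.array(d["at"])-near))); return d["pixels"]
'''
open("h.py","w").write(s)
E
cat > a.py <<'E'
from h import *
S=get_image("scene");T=get_image("top")
near={"scene":(222,240),"top":(413,242)}
M={n:mask(n,near[n]) for n in near}
x0=at_z("top",near["top"],60)
print("dummy",*fit(M,x0))
for a in M: print(a,*fit({a:M[a]},x0))
print("tri",tri(*[np.mean(np.argwhere(M[n])[:,::-1],0) for n in("scene","top")]))
for t in("clamp","end_jaw","jaw","pad","trigger","trigger_mid","handle_mid","nozzle"):
    a=tip_of("scene",t);b=tip_of("top",t)
    if a and b:
        P=tri(a[0]["at"],b[0]["at"]);print(t,P,"reproj",proj("scene",P)-a[0]["at"])
hsv=cv2.cvtColor(T,cv2.COLOR_BGR2HSV); w=((hsv[...,0]>8)&(hsv[...,0]<28)&(hsv[...,1]>70)&(hsv[...,2]>90)).astype(np.uint8)
w[:, :200]=0;w[:,320:]=0;w[:225]=0;w[300:]=0
r=cv2.minAreaRect(np.argwhere(w)[:,::-1].astype(np.float32)); bp=cv2.boxPoints(r); W=np.array([at_z("top",p,20) for p in bp]); print("bed",W[:,:2],W.mean(0))
e=[W[1]-W[0],W[2]-W[1]]; print([(np.linalg.norm(v),np.round(np.arctan2(v[1],v[0]),3)) for v in e])
cv2.imwrite("pics/c1.png",np.hstack([cv2.resize(S[190:320,150:300],(390,338),interpolation=2),cv2.resize(S[220:350,340:490],(390,338),interpolation=2)]))
cv2.imwrite("pics/c2.png",np.hstack([cv2.resize(T[225:300,190:320],None,fx=4,fy=4,interpolation=2),cv2.resize(T[205:280,380:450],None,fx=4,fy=4,interpolation=2)]))
E
time python3 a.py
```

```text
dummy [ 527.7 -321.5   -0.3] 0.13912533925487294
scene [ 525.8 -324.8    1.2] 0.05408031088082901
top [ 527.5 -321.3   -0.3] 0.05538302277432712
tri [ 528.2 -321.8   37.1]
clamp [489.3  91.7   3.4] reproj [1.6 0.1]
jaw [471.5 112.   49.5] reproj [-0.7 -0.1]
pad [472.2 114.9  53.6] reproj [1.2 0.1]
trigger [452.  227.2  18. ] reproj [1.1 0.1]
handle_mid [457.9 193.7 124.7] reproj [2.6 0.1]
nozzle [ 590.  -485.     7.1] reproj [-0. -0.]
bed [[478.8 270.5]
 [553.6   5.8]
 [466.7 -18.4]
 [393.  244.7]] [473.  125.6  20. ]
[(np.float64(275.13202299734115), np.float64(-1.295)), (np.float64(90.19245719695834), np.float64(-2.87))]
real	0m15.808s
user	0m16.811s
sys	0m2.090s
```

View pics/c1.png

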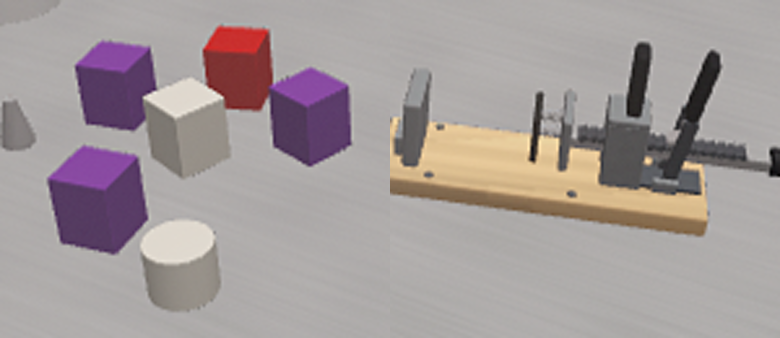

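View pics/c2.png

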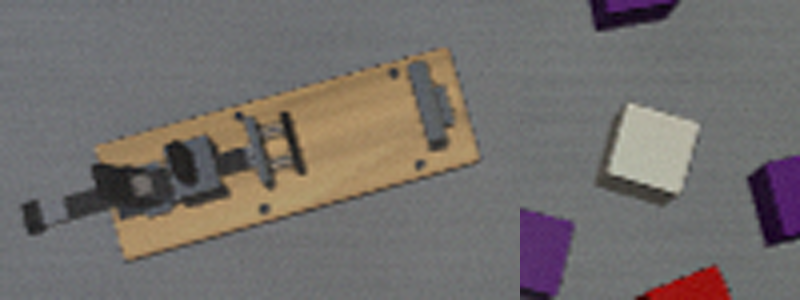

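Crop c1 shows the white cube free among the purple and red ones. Crop c2 shows its faces turned about 0.3 rad, and the clamp bed free between pad and end jaw. I'll fit the clamp in both views and get the tool axes.

```bash
cat > b.py <<'E'
from h import *
M={}
for n,(r0,r1,c0,c1) in {"top":(225,300,205,320),"scene":(230,330,325,475)}.items():
    hsv=cv2.cvtColor(cv2.imread(f"pics/{n}0.png"),cv2.COLOR_BGR2HSV)
    w=((hsv[...,0]>8)&(hsv[...,0]<28)&(hsv[...,1]>60)&(hsv[...,2]>70)).astype(np.uint8); k=np.zeros_like(w);k[r0:r1,c0:c1]=w[r0:r1,c0:c1]
    k=cv2.morphologyEx(k,cv2.MORPH_OPEN,np.ones((2,2),np.uint8))
    m=np.zeros((480,640),np.uint8); cv2.fillConvexPoly(m,cv2.convexHull(np.argwhere(k)[:,::-1].astype(np.int32)),1); M[n]=m
def cl(p):
    x,y,a=p[0],p[1],p[2]/50; c,s=np.cos(a),np.sin(a)
    return [(x+c*u-s*v,y+s*u+c*v,z) for u in(-170,105) for v in(-45,45) for z in(0,20)]
for ns in (("top",),("scene",),("top","scene")):
    f=lambda p:sum(np.abs(hull(n,cl(p))-M[n]).sum()/M[n].sum() for n in ns)
    q=np.array([481.8,94.3,-1.297*50]); r=minimize(f,q,method="Nelder-Mead",options=dict(maxfev=150,initial_simplex=[q,q+[6,0,0],q+[0,6,0],q+[0,0,2]]))
    print(ns,r.x[:2],round(r.x[2]/50,4),r.fun)
D={n:mask(n,p) for n,p in {"scene":(222,240),"top":(413,242)}.items()}
for ns in (("top",),("scene",),("top","scene")):
    r=fit({n:D[n] for n in ns},(527,-322),(-.3,-.4)); print(ns,r[0][:2],round(r[0][2],4),r[1])
p,_=r; 
o=get_obs(); A=rot(o["orientation"]); print(A, "yaw of tool x",np.arctan2(A[1,0],A[0,0]).round(4),o["t"],o["ee_pos"])
E
python3 b.py
```

```text
('top',) [479.6  91.3] -1.2996 0.022333916083916085
('scene',) [481.1  92.3] -1.3008 0.05671326826694804
('top', 'scene') [480.  92.] -1.2983 0.09059489211658825
('top',) [ 527.5 -321.1] -0.291 0.05538302277432712
('scene',) [ 525.8 -324.8] -0.3647 0.05408031088082901
('top', 'scene') [ 527.5 -321.6] -0.3055 0.1404193351140862
[[ 0.3  0.   1. ]
 [-1.   0.   0.3]
 [-0.  -1.   0. ]] yaw of tool x -1.311 2.6 [ 160.6 -604.   239.7]
```

Request:
{"op": "arm_command", "data": {
  "targets": [
    [-14.9, 5, 35.6, 0],
    [-14.9, 5, 35.6, 0],
    [-14.9, 5, 35.6, 0],
    [-14.9, 5, 35.6, 0],
    [-14.9, 5, 35.6, 0],
    [-14.9, 5, 35.6, 0],
    [-14.9, 5, 35.6, 0],
    [-14.9, 5, 35.6, 0],
    [-14.9, 0, 35.6, 0],
    [-14.9, 0, 35.6, 0],
    [-14.9, 0, 35.6, 0],
    [-14.9, 0, 35.6, 0]
  ],
  "gripper": 100
}}

```text
t: 3.6
ee_pos: [528.9, -320.1, 199.8]
orientation: [-1.321, 1.015, -1.016]
ft_force: [0.2, -0.0, 0.9]
width: 87.9
```

Request:
{"op": "arm_command", "data": {
  "targets": [
    [0, 0, 0, -0.112],
    [0, 0, 0, -0.112],
    [0, 0, 0, -0.112],
    [0, 0, 0, -0.112],
    [0, 0, 0, -0.112],
    [0, 0, 0, -0.112],
    [0, 0, 0, -0.112],
    [0, 0, 0, -0.112],
    [0, 0, 0, -0.11],
    [0, 0, 0, 0]
  ]
}}

```text
t: 4.43
ee_pos: [527.5, -321.5, 199.7]
orientation: [-1.558, 0.236, -0.236]
ft_force: [0.0, 0.1, -0.0]
width: 87.3
```

```bash
cat > g.py <<'E'
import sys
from h import *
# offset of target (x y z yaw) from the present tool, in tool axes
x,y,z,w=map(float,sys.argv[1:5]); o=get_obs(); A=rot(o["orientation"]); yaw=np.arctan2(A[1,0],A[0,0])
print("t",o["t"],"pos",o["ee_pos"],"yaw",yaw.round(4),"F",o["ft_force"],"w",o["width"]); print("shift now",A.T@(np.array([x,y,z])-o["ee_pos"]),"turn",round(-(w-yaw),3))
B=rot([0,0,w-yaw])@A; print("shift after turn",B.T@(np.array([x,y,z])-o["ee_pos"]))
E
python3 g.py 527.3 -322 43 -0.305
python3 -c "
from h import *
a=get_image('scene');b=get_image('top');cv2.imwrite('pics/d.png',np.hstack([cv2.resize(a[140:300,140:320],(450,400)),cv2.resize(b[200:300,360:448],(350,400))]))"
```

```text
t 4.4333 pos [ 527.5 -321.5  199.7] yaw -0.3011 F [ 0.   0.1 -0. ] w 87.30809082083623
shift now [ -0.  156.7  -0.6] turn 0.004
shift after turn [ -0.  156.7  -0.6]
```

View pics/d.png

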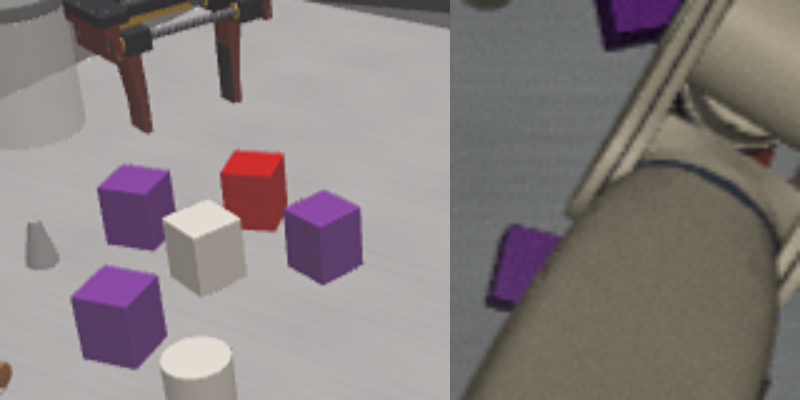

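The view shows the open fingers above the white cube, in line with its faces and clear of its neighbours. Next I go down and grip.

Request:
{"op": "arm_command", "data": {
  "targets": [
    [0, 30, 0, 0],
    [0, 30, 0, 0],
    [0, 30, 0, 0],
    [0, 26, 0, 0],
    [0, 20, 0, 0],
    [0, 20, 0, 0],
    [0, 0, 0, 0]
  ]
}}

```text
t: 5.12
ee_pos: [525.3, -320.1, 39.9]
orientation: [-1.555, 0.246, -0.237]
ft_force: [-1.3, 0.5, -0.7]
width: 88.0
```

Request:
{"op": "arm_command", "data": {
  "targets": [
    [0, 0, 0, 0],
    [0, 0, 0, 0],
    [0, 0, 0, 0],
    [0, 0, 0, 0],
    [0, 0, 0, 0],
    [0, 0, 0, 0],
    [0, 0, 0, 0],
    [0, 0, 0, 0]
  ],
  "gripper": 0
}}

```text
t: 5.78
ee_pos: [528.1, -321.8, 44.8]
orientation: [-1.558, 0.238, -0.241]
ft_force: [-0.2, 0.7, 6.4]
width: 55.7
```

Request:
{"op": "arm_command", "data": {
  "targets": [
    [0, -15, 0, 0],
    [0, -25, 0, 0],
    [0, -30, 0, 0],
    [0, -30, 0, 0],
    [0, -15, 0, -0.115],
    [0, 0, 0, -0.115],
    [0, 0, 0, -0.115],
    [0, 0, 0, -0.115],
    [0, 0, 0, -0.115],
    [0, 0, 0, 0]
  ]
}}

```text
t: 6.62
ee_pos: [527.4, -321.4, 158.8]
orientation: [-1.56, -0.215, 0.215]
ft_force: [-0.2, -0.2, -0.9]
width: 55.6
```

```bash
python3 g.py 490 56.4 155 0.2723
```

```text
t 6.6167 pos [ 527.4 -321.4  158.8] yaw 0.274 F [-0.2 -0.2 -0.9] w 55.600952527105704
shift now [ 66.2   3.8 373.8] turn 0.002
shift after turn [ 65.6   3.8 373.9]
```

Request:
{"op": "arm_command", "data": {
  "targets": [
    [3, 0, 17, 0],
    [5, 0, 30, 0],
    [6, 0, 34, 0],
    [6, 0, 34, 0],
    [6, 0, 34, 0],
    [6, 0, 34, 0],
    [6, 0, 34, 0],
    [6, 0, 34, 0],
    [6, 0, 34, 0],
    [6, 0, 34, 0],
    [5, 0, 30, 0],
    [5, 0, 25, 0],
    [0, 0, 0, 0],
    [0, 0, 0, 0]
  ]
}}

```text
t: 7.78
ee_pos: [490.6, 58.0, 158.7]
orientation: [-1.56, -0.212, 0.212]
ft_force: [-0.5, -0.1, -0.1]
width: 55.5
```

```bash
python3 g.py 490 56.4 155 0.2723; python3 - <<'E'
from h import *
a=get_image('scene');b=get_image('top')
o=get_obs(); p=o["ee_pos"]
for t in ("square_dummy",):
    q=proj("scene",[p[0],p[1],p[2]-20]); m=mask("scene",q); print("near",q,m.sum())
    for z in (p[2]-46,p[2]-44): print(fit({"scene":m},p[:2],(0.27,),z))
for t in("end_jaw","pad"): print(t,[(np.round(d["at"],1),d["conf"]) for d in tip_of("scene",t)])
c,s=np.cos(-1.2985),np.sin(-1.2985)
P=lambda u,v,z:proj("scene",[480+c*u-s*v,92+s*u+c*v,z])
print(P(70,0,20),P(-25,0,53))
big=cv2.resize(a[130:320,320:500],None,fx=3,fy=3,interpolation=2)
for v in(-30,30):
  for z in(20,85):
    x=(P(70,v,z)-[320,130])*3; cv2.circle(big,tuple(int(k) for k in x),3,(0,0,255),-1)
cv2.imwrite('pics/e.png',big)
E
```

```text
t 7.7833 pos [490.6  58.  158.7] yaw 0.2705 F [-0.5 -0.1 -0.1] w 55.468789238844955
shift now [-1.   3.7 -1.4] turn -0.002
shift after turn [-1.1  3.7 -1.4]
near [370.7 234.1] 609
(array([490.1,  54.5,   0.3]), np.float64(0.9681855500821018))
(array([494. ,  55.5,   0.3]), np.float64(0.9814244663382594))
end_jaw [(array([353.6, 277.6]), 0.79)]
pad []
[352.8 277.1] [396.4 270.6]
```

View pics/e.png

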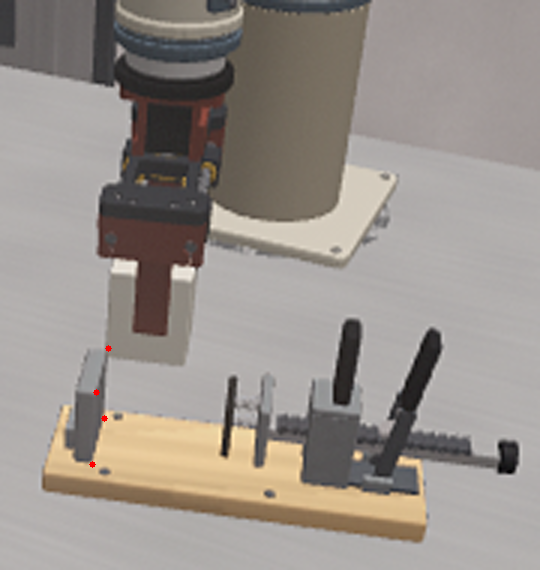

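The picture shows the dummy upright and square in the fingers. The projected face of the end jaw falls on the real one, at crop (92–108, 348–463). Lowering now.

Request:
{"op": "arm_command", "data": {
  "targets": [
    [-1, 25, 0, 0],
    [0, 30, 0, 0],
    [0, 20, 0, 0],
    [0, 10, 0, 0],
    [0, 4, 0, 0],
    [0, 2, 0, 0],
    [0, 0, 0, 0],
    [0, 0, 0, 0]
  ]
}}

```text
t: 8.7
ee_pos: [491.2, 56.2, 68.6]
orientation: [-1.56, -0.213, 0.21]
ft_force: [-0.4, -0.3, 0.2]
width: 55.7
```

Request:
{"op": "arm_command", "data": {
  "targets": [
    [0, 1, 0, 0],
    [0, 1, 0, 0],
    [0, 0, 0, 0],
    [0, 0, 0, 0]
  ]
}}

```text
t: 9.03
ee_pos: [490.6, 56.4, 66.0]
orientation: [-1.56, -0.212, 0.212]
ft_force: [0.3, -1.1, -0.0]
width: 56.3
```

Request:
{"op": "arm_command", "data": {
  "targets": [
    [0, 1, 0, 0],
    [0, 0.5, 0, 0],
    [0, 0, 0, 0],
    [0, 0, 0, 0]
  ]
}}

```text
t: 9.37
ee_pos: [490.6, 56.4, 64.8]
orientation: [-1.56, -0.212, 0.212]
ft_force: [-2.2, 0.9, 9.0]
width: 56.2
```

Request:
{"op": "arm_command", "data": {
  "targets": [
    [0, 0, 0, 0],
    [0, 0, 0, 0],
    [0, 0, 0, 0],
    [0, 0, 0, 0],
    [0, 0, 0, 0],
    [0, 0, 0, 0]
  ],
  "gripper": 100
}}

```text
t: 9.87
ee_pos: [490.3, 56.3, 64.1]
orientation: [-1.56, -0.212, 0.212]
ft_force: [0.3, -0.9, 0.5]
width: 87.1
```

Request:
{"op": "arm_command", "data": {
  "targets": [
    [0, -10, 0, 0],
    [0, -25, 0, 0],
    [0, -35, 0, 0],
    [0, -35, 0, 0],
    [0, -35, 0, 0],
    [0, -25, 0, 0],
    [0, -10, 0, 0],
    [0, 0, 0, 0]
  ]
}}

```text
t: 10.53
ee_pos: [491.8, 56.5, 242.0]
orientation: [-1.561, -0.216, 0.208]
ft_force: [0.3, 0.0, -0.0]
width: 87.7
```

```bash
cat > c.py <<'E'
from h import *
a=get_image('scene');b=get_image('top')
c,s=np.cos(-1.2985),np.sin(-1.2985)
W=lambda u,v,z:np.array([480+c*u-s*v,92+s*u+c*v,z])
for t,x in(("square_dummy",W(36,0,50)),("trigger",W(-140,0,80))):
    m=mask("scene",proj("scene",x),t); print(t,m.sum())
    if t=="square_dummy":
        p,e=fit({"scene":m},x[:2],(0.272,),20); d=p[:2]-[480,92]; print("dummy u,v",d@[c,s],d@[-s,c],"yaw",p[2],e)
    for v in(-20,0,20): pass
for t,x in(("trigger_mid",(-154,0,119)),("handle_mid",(-98,0,120)),("jaw",(-25,0,53)),("pad",(-25,0,53)),("end_jaw",(70,0,20))):
    r=tip_of("scene",t); print(t,[(np.round(d["at"],1),round(d["conf"],2)) for d in r][:2],"pred",proj("scene",W(*x)), "pix per 10mm u",proj("scene",W(x[0]+10,0,x[2]))-proj("scene",W(*x)))
cv2.imwrite('pics/f%d.png'%int(get_obs()["t"]*10),cv2.resize(a[130:320,320:500],None,fx=3,fy=3,interpolation=2))
E
python3 c.py; python3 g.py 490 56 200 0.27; ls pics
```

```text
square_dummy 868
dummy u,v -1046.4200403225298 -1313.392230894675 yaw -0.5959262338588035 1.0
trigger 334
trigger_mid [(array([460.9, 252.6]), 0.56), (array([432.7, 248.9]), 0.3)] pred [462.3 252.6] pix per 10mm u [-5.  -0.6]
handle_mid [(array([434.4, 251.9]), 0.87)] pred [434.7 248.9] pix per 10mm u [-4.9 -0.6]
jaw [(array([395. , 270.1]), 0.98)] pred [396.4 270.6] pix per 10mm u [-4.6 -0.6]
pad [(array([219.6, 301.6]), 0.6), (array([395.5, 270.6]), 0.46)] pred [396.4 270.6] pix per 10mm u [-4.6 -0.6]
end_jaw [(array([352.4, 276.8]), 0.53)] pred [352.8 277.1] pix per 10mm u [-4.4 -0.6]
t 10.9833 pos [490.   56.3 238.1] yaw 0.27 F [-0.5 -0.3  0. ] w 87.74788074089501
shift now [ 0.  38.1 -0.3] turn 0.0
shift after turn [ 0.  38.1 -0.3]
c1.png
c2.png
d.png
e.png
f109.png
scene0.png
top0.png
```

Projections match the network's points: handle_mid, jaw and end_jaw within about 3 px. The fit for the dummy took the wrong mask, so I'll check it by eye.

View pics/f109.png

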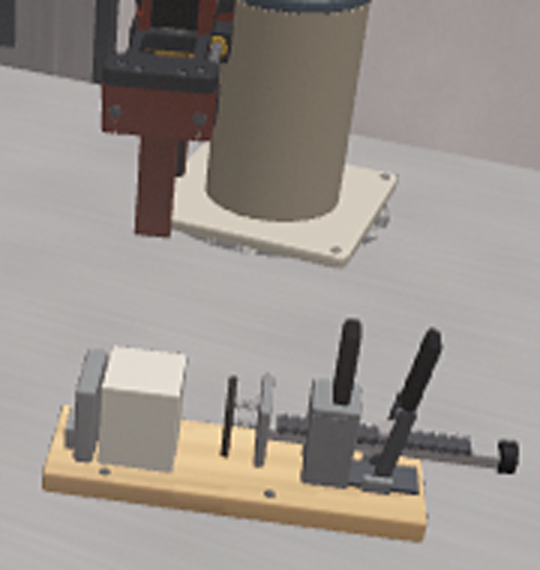

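```bash
python3 g.py 447.7 207.6 218 1.843
```

```text
t 10.9833 pos [490.   56.3 238.1] yaw 0.27 F [-0.5 -0.3  0. ] w 87.74788074089501
shift now [ -0.3  20.2 157.1] turn -1.573
shift after turn [157.2  19.8   0. ]
```

The dummy stands upright on the bed beside the end jaw, at crop (145,410). Next I move over the handle and turn.

Request:
{"op": "arm_command", "data": {
  "targets": [
    [0, 0, 12, 0],
    [0, 4, 30, 0],
    [0, 4, 35, 0],
    [0, 4, 35, 0],
    [0, 4, 30, 0],
    [0, 4, 15, 0],
    [0, 0, 0, -0.121],
    [0, 0, 0, -0.121],
    [0, 0, 0, -0.121],
    [0, 0, 0, -0.121],
    [0, 0, 0, -0.121],
    [0, 0, 0, -0.121],
    [0, 0, 0, -0.121],
    [0, 0, 0, -0.121],
    [0, 0, 0, -0.121],
    [0, 0, 0, -0.121],
    [0, 0, 0, -0.121],
    [0, 0, 0, -0.121],
    [0, 0, 0, -0.121],
    [0, 0, 0, 0]
  ],
  "gripper": 100
}}

```text
t: 12.65
ee_pos: [448.1, 208.2, 219.0]
orientation: [-1.065, -1.41, 1.41]
ft_force: [-0.3, -0.8, -0.7]
width: 87.7
```

```bash
python3 g.py 447.7 207.6 118 1.843
```

```text
t 12.65 pos [448.1 208.2 219. ] yaw 1.8475 F [-0.3 -0.8 -0.7] w 87.72118547834418
shift now [ -0.5 101.    0.5] turn 0.005
shift after turn [ -0.5 101.    0.5]
```

Request:
{"op": "arm_command", "data": {
  "targets": [
    [2.5, 20, 0, 0],
    [0, 25, 0, 0],
    [0, 25, 0, 0],
    [0, 20, 0, 0],
    [0, 10, 0, 0],
    [0, 0, 0, 0],
    [0, 0, 0, 0]
  ]
}}

```text
t: 13.23
ee_pos: [447.7, 210.3, 119.2]
orientation: [-1.068, -1.405, 1.406]
ft_force: [-0.1, 0.5, 0.0]
width: 87.4
```

```bash
python3 g.py 447.7 207.6 118 1.843;python3 -c "
from h import *
a=get_image('scene');cv2.imwrite('pics/g.png',cv2.resize(a[130:320,320:500],None,fx=3,fy=3,interpolation=2))"
```

```text
t 13.2333 pos [447.7 210.3 119.2] yaw 1.8415 F [-0.1  0.5  0. ] w 87.42586708206736
shift now [-2.6  1.2  0.7] turn -0.002
shift after turn [-2.6  1.2  0.7]
```

View pics/g.png

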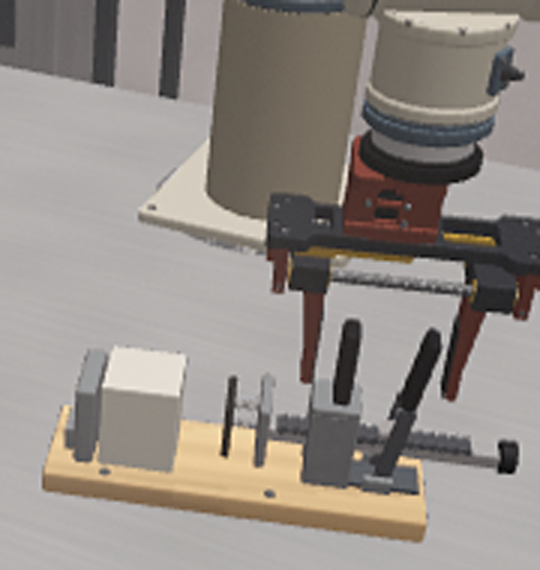

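The fingers stand in front of the handle and behind the trigger, at crop (310,370) and (460,390), and touch nothing. First squeeze.

Request:
{"op": "arm_command", "data": {
  "targets": [
    [-4, 0, 0, 0],
    [-4, 0, 0, 0],
    [-4, 0, 0, 0],
    [0, 0, 0, 0],
    [0, 0, 0, 0],
    [0, 0, 0, 0],
    [0, 0, 0, 0],
    [0, 0, 0, 0],
    [0, 0, 0, 0],
    [0, 0, 0, 0],
    [0, 0, 0, 0],
    [0, 0, 0, 0]
  ],
  "gripper": 0
}}

```text
t: 14.28
ee_pos: [452.6, 197.8, 120.6]
orientation: [-1.071, -1.409, 1.405]
ft_force: [1.5, -4.9, 6.9]
width: 29.5
```

```bash
python3 g.py 447.7 207.6 118 1.843;python3 -c "
from h import *
for t in('jaw','pad','trigger_mid'): print(t,[(np.round(d['at'],1),round(d['conf'],2)) for d in (get_image('scene') is not None and tip_of('scene',t))][:2])"
```

```text
t 14.2833 pos [452.6 197.8 120.6] yaw 1.8427 F [ 1.5 -4.9  6.9] w 29.50900473778808
shift now [10.8  2.6  2.1] turn -0.0
shift after turn [10.8  2.6  2.1]
jaw [(array([389.6, 269.8]), 0.87), (array([522.5, 283.6]), 0.21)]
pad [(array([389.3, 270. ]), 0.68)]
trigger_mid [(array([444.5, 250.9]), 0.78)]
```

Home with nothing gripped (29.5 mm), and the jaw moved about 12 mm. Repeat.

Request:
{"op": "arm_command", "data": {
  "targets": [
    [0, 0, 0, 0],
    [4, 0, 0, 0],
    [4, 0, 0, 0],
    [4, 0, 0, 0],
    [0, 0, 0, 0],
    [0, 0, 0, 0],
    [0, 0, 0, 0],
    [0, 0, 0, 0],
    [0, 0, 0, 0],
    [0, 0, 0, 0],
    [0, 0, 0, 0],
    [0, 0, 0, 0]
  ],
  "gripper": 100
}}

```text
t: 15.58
ee_pos: [447.8, 209.9, 119.1]
orientation: [-1.068, -1.407, 1.407]
ft_force: [0.2, -0.4, -0.0]
width: 87.7
```

Request:
{"op": "arm_command", "data": {
  "targets": [
    [-4, 0, 0, 0],
    [-4, 0, 0, 0],
    [-4, 0, 0, 0],
    [0, 0, 0, 0],
    [0, 0, 0, 0],
    [0, 0, 0, 0],
    [0, 0, 0, 0],
    [0, 0, 0, 0],
    [0, 0, 0, 0],
    [0, 0, 0, 0],
    [0, 0, 0, 0]
  ],
  "gripper": 0
}}

```text
t: 16.5
ee_pos: [451.8, 197.6, 119.7]
orientation: [-1.069, -1.408, 1.407]
ft_force: [0.2, -4.8, 5.5]
width: 30.1
```

```bash
cat > k.py <<'E'
from h import *
o=get_obs();a=get_image('scene');cv2.imwrite('pics/k%d.png'%int(o["t"]*10),cv2.resize(a[130:320,320:500],None,fx=3,fy=3,interpolation=2))
for t in('jaw','pad','trigger_mid'): print(t,[(np.round(d['at'],1),round(d['conf'],2)) for d in tip_of('scene',t)][:2])
print(o["t"],o["ee_pos"],o["width"],o["ft_force"])
E
python3 k.py
```

```text
jaw []
pad [(array([381.1, 267. ]), 0.53)]
trigger_mid [(array([442.6, 250.4]), 0.6)]
16.5 [451.8 197.6 119.7] 30.080400573720603 [ 0.2 -4.8  5.5]
```

Request:
{"op": "arm_command", "data": {
  "targets": [
    [0, 0, 0, 0],
    [4, 0, 0, 0],
    [4, 0, 0, 0],
    [4, 0, 0, 0],
    [0, 0, 0, 0],
    [0, 0, 0, 0],
    [0, 0, 0, 0],
    [0, 0, 0, 0],
    [0, 0, 0, 0],
    [0, 0, 0, 0],
    [0, 0, 0, 0],
    [0, 0, 0, 0]
  ],
  "gripper": 100
}}

```text
t: 17.7
ee_pos: [447.8, 210.0, 119.1]
orientation: [-1.068, -1.407, 1.407]
ft_force: [-0.6, 0.1, -0.4]
width: 87.7
```

Request:
{"op": "arm_command", "data": {
  "targets": [
    [-4, 0, 0, 0],
    [-4, 0, 0, 0],
    [-4, 0, 0, 0],
    [0, 0, 0, 0],
    [0, 0, 0, 0]
  ],
  "gripper": 60
}}

```text
t: 18.12
ee_pos: [451.5, 199.0, 119.8]
orientation: [-1.068, -1.408, 1.404]
ft_force: [-3.2, 7.6, 6.4]
width: 58.0
```

Request:
{"op": "arm_command", "data": {
  "targets": [
    [0, 0, 0, 0],
    [0, 0, 0, 0],
    [0, 0, 0, 0]
  ],
  "gripper": 45
}}

```text
t: 18.37
ee_pos: [451.0, 200.7, 119.9]
orientation: [-1.067, -1.408, 1.401]
ft_force: [-8.1, 18.6, 6.9]
width: 40.9
```

Request:
{"op": "arm_command", "data": {
  "targets": [
    [0, 0, 0, 0],
    [0, 0, 0, 0],
    [0, 0, 0, 0],
    [0, 0, 0, 0],
    [0, 0, 0, 0],
    [0, 0, 0, 0]
  ],
  "gripper": 0
}}

```text
t: 18.87
ee_pos: [451.6, 198.6, 119.9]
orientation: [-1.068, -1.408, 1.405]
ft_force: [-1.1, 2.0, 7.1]
width: 31.8
```

```bash
python3 k.py
```

```text
jaw [(array([377.7, 268. ]), 0.81), (array([364. , 279.8]), 0.72)]
pad [(array([379.5, 268. ]), 0.58)]
trigger_mid [(array([443.7, 250.1]), 0.83)]
18.8667 [451.6 198.6 119.9] 31.79410080246773 [-1.1  2.   7.1]
```

Request:
{"op": "arm_command", "data": {
  "targets": [
    [0, 0, 0, 0],
    [0, 0, 0, 0],
    [0, 0, 0, 0],
    [0, 0, 0, 0],
    [0, 0, 0, 0],
    [0, 0, 0, 0],
    [0, 0, 0, 0],
    [0, 0, 0, 0]
  ]
}}

```text
t: 19.73
ee_pos: [451.6, 198.6, 119.9]
orientation: [-1.068, -1.408, 1.405]
ft_force: [-1.2, 1.8, 8.1]
width: 32.1
```

```bash
python3 k.py; ls -t pics|head -1
```

```text
jaw [(array([374.9, 267.5]), 0.68)]
pad [(array([381.3, 265. ]), 0.6)]
trigger_mid [(array([445. , 251.3]), 0.75)]
19.7333 [451.6 198.6 119.9] 32.116612812861796 [-1.2  1.8  8.1]
k197.png
```

View pics/k197.png

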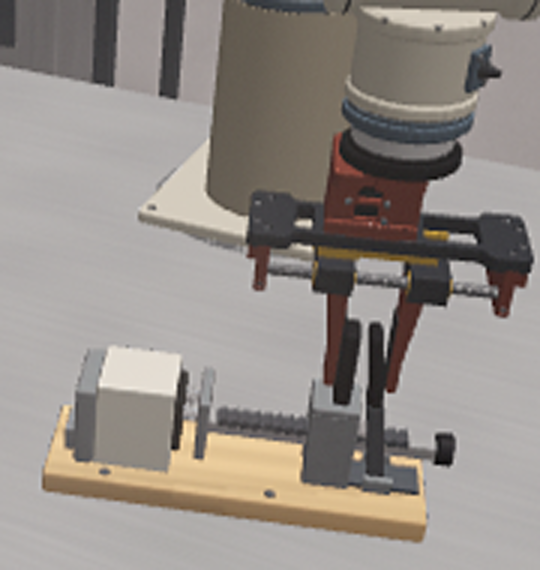

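The dummy is against the end jaw and the pad has started to spring back: the gap to the plate is 23 px, from 30 before. The trigger is near home at 32 mm, so I need one more gentle squeeze.

Request:
{"op": "arm_command", "data": {
  "targets": [
    [0, 0, 0, 0],
    [4, 0, 0, 0],
    [4, 0, 0, 0],
    [4, 0, 0, 0],
    [0, 0, 0, 0],
    [0, 0, 0, 0],
    [0, 0, 0, 0],
    [0, 0, 0, 0],
    [0, 0, 0, 0],
    [0, 0, 0, 0],
    [0, 0, 0, 0],
    [0, 0, 0, 0],
    [0, 0, 0, 0]
  ],
  "gripper": 100
}}

```text
t: 21.02
ee_pos: [447.8, 210.0, 119.2]
orientation: [-1.068, -1.407, 1.407]
ft_force: [-0.8, 0.1, -1.0]
width: 88.1
```

```bash
python3 k.py
```

```text
jaw [(array([377.7, 271.1]), 0.82)]
pad [(array([380.5, 269. ]), 0.71)]
trigger_mid [(array([458.9, 249.7]), 0.82), (array([159.9, 244.1]), 0.63)]
21.0167 [447.8 210.  119.2] 88.05384550315783 [-0.8  0.1 -1. ]
```

Request:
{"op": "arm_command", "data": {
  "targets": [
    [-4, 0, 0, 0],
    [-4, 0, 0, 0],
    [-2, 0, 0, 0],
    [0, 0, 0, 0],
    [0, 0, 0, 0]
  ],
  "gripper": 65
}}

```text
t: 21.63
ee_pos: [450.9, 200.6, 119.5]
orientation: [-1.068, -1.407, 1.406]
ft_force: [-0.8, 3.5, 2.7]
width: 59.0
```

Request:
{"op": "arm_command", "data": {
  "targets": [
    [0, 0, 0, 0],
    [0, 0, 0, 0],
    [0, 0, 0, 0]
  ],
  "gripper": 55
}}

```text
t: 21.88
ee_pos: [450.6, 201.6, 119.5]
orientation: [-1.067, -1.408, 1.404]
ft_force: [-3.7, 10.8, 5.3]
width: 48.8
```

Request:
{"op": "arm_command", "data": {
  "targets": [
    [0, 0, 0, 0],
    [0, 0, 0, 0],
    [0, 0, 0, 0]
  ],
  "gripper": 45
}}

```text
t: 22.13
ee_pos: [450.4, 202.3, 119.6]
orientation: [-1.067, -1.408, 1.404]
ft_force: [-4.6, 13.0, 6.6]
width: 39.9
```

```bash
python3 k.py
```

```text
jaw [(array([377.1, 266.7]), 0.93)]
pad [(array([378.3, 271. ]), 0.41)]
trigger_mid [(array([451.7, 250.7]), 0.73)]
22.1333 [450.4 202.3 119.6] 39.85136600708641 [-4.6 13.   6.6]
```

Request:
{"op": "arm_command", "data": {
  "targets": [
    [0, 0, 0, 0],
    [-1, 0, 0, 0],
    [-1, 0, 0, 0],
    [0, 0, 0, 0],
    [0, 0, 0, 0],
    [0, 0, 0, 0],
    [0, 0, 0, 0],
    [0, 0, 0, 0],
    [0, 0, 0, 0],
    [0, 0, 0, 0],
    [0, 0, 0, 0],
    [0, 0, 0, 0]
  ],
  "gripper": 0
}}

```text
t: 23.33
ee_pos: [451.4, 198.6, 119.5]
orientation: [-1.068, -1.408, 1.406]
ft_force: [-0.9, 1.8, 6.2]
width: 32.1
```

```bash
python3 k.py; ls -t pics|head -1
```

```text
jaw [(array([375.7, 268.8]), 0.61)]
pad [(array([375.6, 265.9]), 0.67)]
trigger_mid [(array([444.1, 251. ]), 0.85), (array([377., 269.]), 0.71)]
23.3333 [451.4 198.6 119.5] 32.05135952353626 [-0.9  1.8  6.2]
k233.png
```

View pics/k233.png

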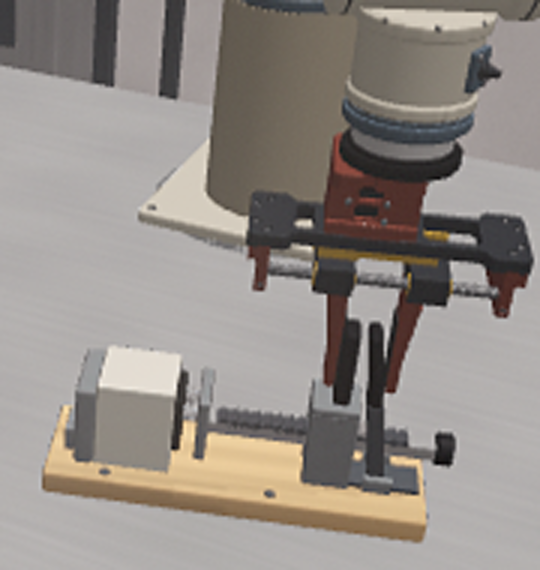

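The width and jaw look the same as after the previous squeeze. I'll measure the rod knob and trigger across the saved pictures to tell "home" from "stopped short".

```bash
python3 - <<'E'
import cv2,numpy as np
L={n:cv2.imread(f"pics/{n}.png") for n in("g","k165","k188","k197","k210","k221","k233")}
def track(ref,r,dx,dy=6):
    y0,y1,x0,x1=r;t=L[ref][y0:y1,x0:x1]
    for n,i in L.items():
        xa=max(0,x0-dx);ya=y0-dy;s=cv2.matchTemplate(i[ya:y1+dy,xa:x1+dx],t,cv2.TM_CCOEFF_NORMED);_,v,_,l=cv2.minMaxLoc(s)
        X=l[0]
        sub=0
        if 0<X<s.shape[1]-1: a,b,c=s[l[1],X-1:X+2]; sub=(a-c)/(2*(a-2*b+c))
        print(n,round(xa+X+sub-x0,2),l[1]-dy,round(v,2),end=" | ")
    print()
print("knob");track("k233",(428,470,428,462),90,14)
print("plate top");track("k233",(362,392,196,220),70,14)
print("pad top+block edge");track("k233",(365,400,170,192),70,10)
print("trigger upper");track("k233",(320,350,364,388),12)
print("trigger low");track("k233",(395,440,362,390),14)
print("handle");track("k233",(318,350,338,362),10)
print("finger rear");track("k233",(340,390,382,415),20)
print("dummy left top");track("k233",(345,375,90,115),14)
E
```

```text
knob
g 63.41 8 0.98 | k165 16.5 2 0.97 | k188 0.12 0 1.0 | k197 0.11 0 1.0 | k210 8.61 1 0.98 | k221 6.25 1 0.99 | k233 0.0 0 1.0 | 
plate top
g 59.67 6 0.87 | k165 15.06 3 0.87 | k188 0.08 1 0.95 | k197 0.07 1 0.96 | k210 8.66 -1 0.84 | k221 5.93 -1 0.97 | k233 -0.0 0 1.0 | 
pad top+block edge
g 49.23 7 0.9 | k165 4.94 1 0.98 | k188 -0.0 0 1.0 | k197 -0.01 0 1.0 | k210 0.01 0 1.0 | k221 -0.01 0 1.0 | k233 -0.01 0 1.0 | 
trigger upper
g 0.23 -2 0.45 | k165 -3.65 1 0.93 | k188 -0.03 0 1.0 | k197 -0.03 0 1.0 | k210 0.24 -1 0.43 | k221 12 -1 0.45 | k233 -0.02 0 1.0 | 
trigger low
g -1.22 4 0.14 | k165 -2.02 -1 0.97 | k188 0.03 0 1.0 | k197 0.03 0 1.0 | k210 -0.95 4 0.16 | k221 8.32 0 0.93 | k233 0.01 0 1.0 | 
handle
g 1.99 -1 0.73 | k165 -0.07 0 1.0 | k188 0.07 0 1.0 | k197 0.08 0 1.0 | k210 1.99 -1 0.74 | k221 0.07 0 0.99 | k233 0.09 0 1.0 | 
finger rear
g -18.24 -6 0.22 | k165 -3.27 0 0.99 | k188 -0.02 0 1.0 | k197 -0.04 0 1.0 | k210 -11.38 -5 0.22 | k221 12.1 -1 0.92 | k233 0.0 0 1.0 | 
dummy left top
g 3.05 5 0.95 | k165 3.05 5 0.95 | k188 0.01 0 1.0 | k197 0.01 0 1.0 | k210 0.02 0 1.0 | k221 0.01 0 1.0 | k233 0.01 0 1.0 |
```

The trigger is stopped about 2.5 mm short of home, with the pad compressed about 7–8 mm (about 22 N). That margin is thin, and the ratchet drops back about 6 mm when released. I'll add a little arm push to catch the next tooth, then re-squeeze.

Request:
{"op": "arm_command", "data": {
  "targets": [
    [-1, 0, 0, 0],
    [-1, 0, 0, 0],
    [0, 0, 0, 0],
    [0, 0, 0, 0],
    [0, 0, 0, 0],
    [0, 0, 0, 0]
  ],
  "gripper": 0
}}

```text
t: 24.03
ee_pos: [451.7, 197.7, 119.5]
orientation: [-1.067, -1.408, 1.405]
ft_force: [-4.3, 9.6, 5.9]
width: 30.0
```

```bash
cat > tr.py <<'E'
import cv2,numpy as np,sys
from workcell import *
R=cv2.imread("pics/k233.png"); o=get_obs(); i=cv2.resize(get_image("scene")[130:320,320:500],None,fx=3,fy=3,interpolation=2); cv2.imwrite("pics/k%d.png"%int(o["t"]*10),i)
for n,(y0,y1,x0,x1),dx,dy in(("knob",(428,470,428,462),70,14),("pad",(365,400,170,192),30,10),("trig",(395,440,362,390),30,6),("dummy",(345,375,90,115),14,8)):
    s=cv2.matchTemplate(i[y0-dy:y1+dy,x0-dx:x1+dx],R[y0:y1,x0:x1],cv2.TM_CCOEFF_NORMED);_,v,_,l=cv2.minMaxLoc(s);X=l[0];a,b,c=s[l[1],X-1:X+2] if 0<X<s.shape[1]-1 else (0,1,0)
    print(n,round(X-dx+(a-c)/(2*(a-2*b+c)),2),round(v,2),end=" | ")
print(o["t"],o["ee_pos"],o["width"],o["ft_force"])
E
python3 tr.py
```

```text
knob -1.14 0.98 | pad -0.01 1.0 | trig -1.67 0.96 | dummy 0.02 1.0 | 24.0333 [451.67281793 197.71887214 119.52113897] 30.011907844292104 [-4.30796373  9.57429286  5.89565707]
```

Request:
{"op": "arm_command", "data": {
  "targets": [
    [-1, 0, 0, 0],
    [-0.5, 0, 0, 0],
    [0, 0, 0, 0],
    [0, 0, 0, 0],
    [0, 0, 0, 0],
    [0, 0, 0, 0]
  ]
}}

```text
t: 24.58
ee_pos: [451.7, 197.6, 119.5]
orientation: [-1.066, -1.408, 1.403]
ft_force: [-7.0, 18.7, 4.8]
width: 29.8
```

```bash
python3 tr.py
```

```text
knob -1.12 0.98 | pad -0.01 1.0 | trig -1.72 0.97 | dummy 0.01 1.0 | 24.5833 [451.73350878 197.56199563 119.52453961] 29.816401304438184 [-6.95475148 18.69878039  4.80651917]
```

Request:
{"op": "arm_command", "data": {
  "targets": [
    [1, 0, 0, 0],
    [4, 0, 0, 0],
    [5, 0, 0, 0],
    [5, 0, 0, 0],
    [0, 0, 0, 0],
    [0, 0, 0, 0],
    [0, 0, 0, 0],
    [0, 0, 0, 0],
    [0, 0, 0, 0],
    [0, 0, 0, 0],
    [0, 0, 0, 0],
    [0, 0, 0, 0],
    [0, 0, 0, 0]
  ],
  "gripper": 100
}}

```text
t: 25.72
ee_pos: [448.0, 209.5, 119.2]
orientation: [-1.068, -1.407, 1.407]
ft_force: [0.8, 0.0, 0.1]
width: 87.7
```

```bash
python3 tr.py
```

```text
knob 8.62 0.98 | pad 0.0 1.0 | trig 30.0 0.54 | dummy 0.01 1.0 | 25.7167 [447.98754585 209.4765379  119.21680807] 87.74132123174385 [0.76514858 0.03611387 0.08519161]
```

```bash
python3 - <<'E'
import cv2,numpy as np
from h import *
for n,y in(("g",391),("k165",387),("k210",384),("k233",384)):
    i=cv2.imread(f"pics/{n}.png")[y-3:y+4].mean((0,2)); print(n,y,"x0=165:",i[165:285:2].astype(int))
c,s=np.cos(-1.2985),np.sin(-1.2985)
W=lambda u,v,z:np.array([480+c*u-s*v,92+s*u+c*v,z])
for u in(-200,-170,-40,-10,14): print(u,3*(proj("scene",W(u,0,60))-proj("scene",W(u+10,0,60))), 3*(proj("scene",W(u,0,70))-[320,130]))
E
```

```text
g 391 x0=165: [218 219 219 220 221 222 235 195 135 151 173 175 175 174 174 173 174 174
 174 174 173 173 173 174 173 173 173 174 175 176 190 135  50  45  61  86
 154 190 173 173 175 175 175 175 176 177 180 174 123 115 156 156 154 160
 171 177 176 175 175 175]
k165 387 x0=165: [221 220 220 220 220 221 230 213 168  90  47  59  49  95 166 182 179 173
 172 173 175 174 174 175 179 160 133 145 156 152 152 154 160 171 176 174
 174 174 174 175 175 174 175 175 174 174 174 174 174 174 174 174 175 174
 175 175 175 175 175 175]
k210 384 x0=165: [220 220 220 221 232 227 132  60  58  53  74 114 164 186 171 173 176 175
 174 176 175 165 151 143 148 155 155 141 151 178 179 175 175 175 175 175
 175 175 175 175 175 175 175 175 175 175 174 174 174 175 175 175 176 176
 176 176 176 176 176 176]
k233 384 x0=165: [219 219 219 220 232 227 127  54  57  54  75 114 163 185 171 173 179 177
 144 134 154 156 149 143 156 170 175 175 174 174 174 174 174 174 175 175
 175 175 174 175 174 174 174 174 174 174 174 174 174 174 174 175 175 175
 175 175 175 175 175 176]
-200 [14.6  1.9] [481.8 434. ]
-170 [14.5  1.8] [437.8 428.5]
-40 [13.8  1.8] [252.3 405.3]
-10 [13.7  1.7] [210.6 400.1]
14 [13.6  1.7] [177.6 396. ]
```

The pad is compressed about 8 mm (24 N) when held, 1.8 mm when released. The dead travel before the pawl bites looks longer than 8 mm, so I'll check whether the trigger really comes back fully.

```bash
ls pics; python3 - <<'E'
import cv2,numpy as np
G=cv2.imread("pics/f109.png")
for n in("g","k210","k257"):
    i=cv2.imread(f"pics/{n}.png")
    for y0,y1,x0,x1 in((328,350,418,445),(355,385,405,432),(415,445,380,405),(475,490,360,420)):
        s=cv2.matchTemplate(i[y0-5:y1+5,x0-25:x1+25],G[y0:y1,x0:x1],cv2.TM_CCOEFF_NORMED);_,v,_,l=cv2.minMaxLoc(s); print(n,(x0,y0),l[0]-25,l[1]-5,round(v,2))
E
```

```text
c1.png
c2.png
d.png
e.png
f109.png
g.png
k165.png
k188.png
k197.png
k210.png
k221.png
k233.png
k240.png
k245.png
k257.png
scene0.png
top0.png
g (418, 328) 0 0 1.0
g (405, 355) 0 0 1.0
g (380, 415) 0 0 1.0
g (360, 475) 0 0 1.0
k210 (418, 328) 0 0 1.0
k210 (405, 355) 0 0 1.0
k210 (380, 415) 0 -1 0.99
k210 (360, 475) 0 0 1.0
k257 (418, 328) 0 0 1.0
k257 (405, 355) 0 0 1.0
k257 (380, 415) 0 -1 0.99
k257 (360, 475) 0 0 1.0
```

The trigger does return fully. So from this tooth, home itself gives only about 26 N, and the 24 N held state was a real stop short of home. I'll re-squeeze, hold a little shorter of home, and check.

Request:
{"op": "arm_command", "data": {
  "targets": [
    [-4, 0, 0, 0],
    [-4, 0, 0, 0],
    [-3, 0, 0, 0],
    [0, 0, 0, 0],
    [0, 0, 0, 0]
  ],
  "gripper": 60
}}

```text
t: 26.18
ee_pos: [451.3, 199.1, 119.5]
orientation: [-1.068, -1.407, 1.406]
ft_force: [-1.7, 3.9, 2.9]
width: 58.0
```

Request:
{"op": "arm_command", "data": {
  "targets": [
    [0, 0, 0, 0],
    [0, 0, 0, 0],
    [0, 0, 0, 0],
    [0, 0, 0, 0],
    [0, 0, 0, 0],
    [0, 0, 0, 0],
    [0, 0, 0, 0],
    [0, 0, 0, 0],
    [0, 0, 0, 0],
    [0, 0, 0, 0]
  ],
  "gripper": 0
}}

```text
t: 27.02
ee_pos: [451.3, 198.9, 119.5]
orientation: [-1.069, -1.407, 1.406]
ft_force: [-0.4, -0.4, 5.8]
width: 32.7
```

```bash
python3 tr.py
```

```text
knob 0.63 0.99 | pad -0.01 1.0 | trig 0.58 0.98 | dummy 0.02 1.0 | 27.0167 [451.33827985 198.85619814 119.54736977] 32.73311213499909 [-0.38828682 -0.36851323  5.79497194]
```

Request:
{"op": "arm_command", "data": {
  "targets": [
    [0, 0, 0, 0],
    [0, 0, 0, 0],
    [0, 0, 0, 0],
    [0, 0, 0, 0],
    [0, 0, 0, 0],
    [0, 0, 0, 0],
    [0, 0, 0, 0],
    [0, 0, 0, 0]
  ]
}}

```text
t: 27.73
ee_pos: [451.3, 198.9, 119.6]
orientation: [-1.069, -1.407, 1.406]
ft_force: [0.2, -0.1, 6.5]
width: 32.5
```

```bash
python3 tr.py; python3 -c "
from h import *
a=get_image('scene');b=get_image('top');cv2.imwrite('pics/z.png',np.hstack([cv2.resize(a[180:330,130:560],(560,195)),cv2.resize(a[235:320,330:400],(237,288))[:195]]) )
cv2.imwrite('pics/z.png',np.vstack([cv2.resize(a[190:320,140:560],(798,247)),cv2.resize(b[170:300,150:480],(798,314))]))"
```

```text
knob 0.63 0.99 | pad -0.01 1.0 | trig 0.55 0.98 | dummy 0.01 1.0 | 27.7333 [451.34956762 198.85639726 119.57241255] 32.52742769949589 [ 0.15192482 -0.12093755  6.46605201]
```

View pics/z.png

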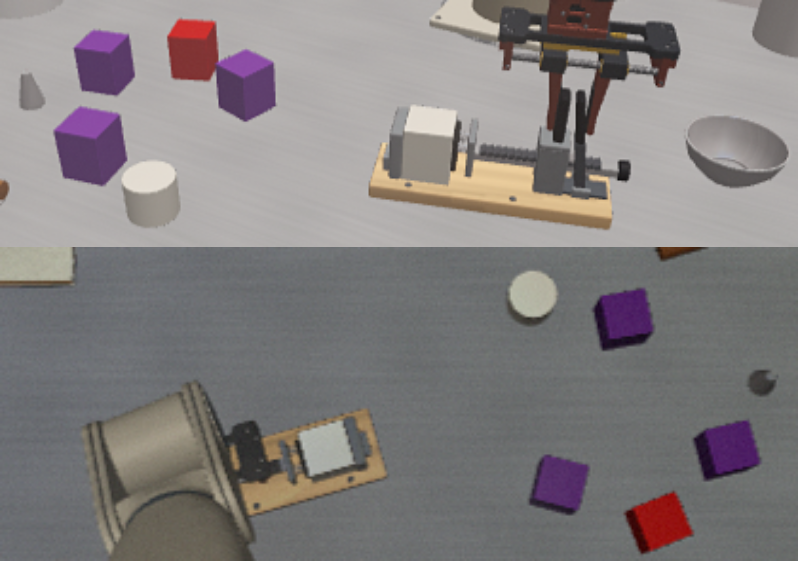

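The dummy is upright, aligned and pressed flat on the end jaw, at (430,145) in the side view and (325,448) in the top view. The bystanders are unmoved and the grip is steady. I'm handing in.

```bash
python3 -c "
from workcell import *
print(close_job())"
```

```text
the job is handed in; nothing more can be done
None
```

The white square dummy stands upright on the bed, lined up between the jaws and clamped against the end jaw. I handed the job in at about 28 s with the gripper still squeezing handle and trigger. It took five squeezes in all; the last two stopped at about the same place as the third.

**Last checks:**
- **Trigger:** it is held steady about 2.5–3 mm short of home. The opening is 32.5 mm, against 29.5–30 mm when it goes home.
- **Clamping force:** the pad is pressed back about 7.5 mm, which I estimate as 22 N. That is well under the 80 N that crushes the foam.
- **Dummy and bystanders:** the dummy has not moved since it was clamped, and the other things look unmoved in both views.

**What failed or disagreed:**
- **Dummy fits:** the numerical fits of its pose in the hand and on the bed picked wrong masks, so I judged its placing by eye in the pictures.
- **Force lower than the table:** a 30 N grip should clamp with about 45 N, but I measured 22–24 N.
- **Ratchet:** extra arm push brought the trigger home once, but no further tooth caught. The last squeeze therefore starts from the same tooth, and the margin before home is small.

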